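# Shut and lock the service panel of a topping chiller

## Robot

A 6-joint arm with a two-finger parallel gripper is mounted at the origin on the work surface. World frame = base frame: x ahead of the robot, y to its left, z up, the work surface at z = 0. Lengths are in m, angles in rad, forces in N, time in s.
With the tool pointing down it reaches from about 0.35 to 0.925 m from the base axis. Payload 6.4 kg.
Tool frame: the origin (TCP) lies at the very end of the fingers, on their centre line; the grasp point (between the pads) lies hold_point_z behind it (hold_point_z is the distance from the TCP to the grasp point, in m); y points along the fingers, z is the direction in which the jaws open and shut, and the axes are right-handed (so a half turn about y gives the same grasp; the last joint's range is limited). The gripper opens to 94 mm and grips with 3 to 60 N. Pads are 16 mm wide; open, the fingers measure 119 mm over their backs; the gripper's body (75 mm by 177 mm) begins 78 mm behind the grasp point.
Start: joints at [-1.374, 0.245, 1.558, -0, 1.339, -0.174], TCP at [0.236, -0.606, 0.205] pointing down, gripper open.
Joint ranges: [-3.13, 3.13], [-1.02, 2.26], [0.13, 2.54], [-0.95, 4.09], [0.21, 2.88], [-2.74, 2.74]. Speed limits (rad/s): [2.57, 2.57, 3.14, 3.14, 3.14, 3.14].

## Interface

Orientations are given as a unit quaternion [w, x, y, z].
In Python, from cell import * gives the robot as it stands.
- The arm moves only by the tool carry_out, never from a script. Its argument "plan" is a list of rows, each a list of 4 numbers: the shift along the world's x, y, z in m, then the turn about the world's z in degrees. A call has 1 to 20 rows; each row is the pose to reach, as a shift and turn from the pose commanded when the call began; what a row does not reach only later rows make up. A row lasts 1/8 s, in which the tool goes at most 62.5 mm and 10.7 degrees, less where a joint would pass 70% of its speed; a pose out of reach is approached as far as the arm can. A call with a gripper value outside its range is refused whole. "claw" is the finger opening in m, from 0 to 0.094, set as the call begins (left out, the last holds). The fingers move at their own pace and stop on an object; the grip force is fixed at half the most. Time passes only in rows, so rows that repeat a pose let the fingers close. It gives the time, the measured TCP pose, the force and the opening at its end, in the units of the state.
- get_obs(): the state, without advancing time (a new reading comes with each control period).
- snapshot(name): name is "scene" or "top" or "wrist"; returns the picture (420x560x3 uint8, red, green, blue); there is no depth.
- camera_model(name): a dict with "mtx" (3x3 intrinsics, pixels), "R" (3x3) and "t" (3): a world point X has camera coordinates R X + t; the wrist camera has in their place "mount" (4x4, takes a point from camera to tool coordinates, whose origin is the TCP and whose axes are the tool frame's). Camera axes: x right, y down, z forward; pixel columns grow to the right and rows downward; lengths in m; the calibration is good to about 2 mm. A picture is of the moment at which its call begins: read the wrist's pose just before it. camera_model takes no time and is no camera call.
- job_done(): hands the job in, once; it reports no verdict.
The state is a dict: "t": time; "joints": joint angles; "joint_vel": joint speeds; "joint_torque": joint torques, N m; "ee_pos": TCP position; "eef_rot": TCP orientation; "contact_force": force on the tool from outside, world axes, zero at the start; "moment": the same for the moment, N m; "gripper_width": finger opening in m.
Only numpy, scipy, OpenCV 4.12 (cv2) and the standard library are available. Lean on these libraries where they do the work, as an engineer would, in place of code of your own. Each camera call takes 0.05 s, during which the arm holds its last target. There are 200 camera calls.

## Task

The hinged service panel on top of the countertop topping chiller has been left open with its fastener undone. Push the panel down with your fingertips until it is shut flush with the deck, then set your fingertips in the slot of its round quarter-turn fastener and turn it clockwise, as far as it goes, so that the panel is locked. Pick up nothing, do not swing the panel up wider, and leave the pan lids, utensils and everything else where they stand.

Things in the scene. Friction and masses are not known exactly. Their poses are not given: they have to be found in the camera images.
- unit: the chiller, a steel box fixed on the bench: 380 mm deep (its x, front towards -x), 600 wide (its y), flat deck 190 mm above the bench; origin under its centre, on the bench. Two lidded food pans fill its -y half; the panel is in the +y half: shut, it spans x -120 to +100, y +30 to +280 mm, flush with the deck. Small utensils stand on the deck strip in front of it (x below -122)
- panel (a joint): opening angle of the panel, rad: 0 = shut flush, hard stop; starts 0.35 to 0.7. Hinged along the unit's y at its rear (+x) edge; the free edge swings up. The hinge is stiff: the panel stays where it is left, and 3 to 8 N down on its outer half closes it. 220 mm from hinge to free edge, 250 mm wide, 12 mm thick, 0.8 kg with its fastener
- panel_hinge (a point): middle of the hinge line, at the level of the panel's top face and the deck (190 mm above the bench); turns with the panel: x along the panel from free edge to hinge, z out of its top face
- panel_edge (a point): middle of the panel's free edge, on its top face; same axes
- fastener (a joint): turn of the fastener, rad, growing clockwise seen from above: 0 = undone, slot parallel to the panel's free edge; 1.571 = locked, hard stop, slot at right angles to the edge, in line with the black mark on the deck. Starts 0 to 0.3. Firm friction (0.12 N m); stays where left. Its cam tongue below passes under the deck's edge, possible only with the panel shut
- slot_floor (a point): centre of the slot's flat closed black floor, 14 mm below the panel's top face; same axes as the slot. The slot takes the tips of a closed gripper, or two fingertips set apart along it, up to 65 mm over their backs. Tips narrower than the slot turn a little freely before they bear on its sides: the hand turns further than the fastener
- slot (a point): centre of the fastener, on its axis, level with the panel's top face; x along the slot, z out of the panel. The fastener is a flush disc, 91 mm across, set in the panel mid-width, 155 mm from the hinge and 65 from the free edge, in a thin dark collar ring (106 mm across, 1.5 mm proud). Its slot is a straight channel across the disc: 72 mm long, 26 wide, 14 deep
- lid_near: stainless pan lid, 160 x 264 mm, 4 mm thick with a bar handle to 32 mm, lying over the food pan nearer the unit's front; origin under its centre
- lid_far: the same lid over the other food pan
- nozzle: steel piping nozzle, cone 26 mm across, 36 mm tall, standing on the strip of deck in front of the panel; origin under its centre
- cutter: steel ring cutter, 50 mm across, 35 mm tall, standing on the same strip of deck; origin under its centre
- bowl: steel mixing bowl, 170 mm across, 75 mm tall, on the bench; origin under its centre
- tub: white plastic tub, 130 mm across, 120 mm tall, on the bench; origin under its centre
- syrup: clear plastic bottle, 64 mm across, 190 mm tall, on the bench; origin under its centre
- spatula: spatula with a black handle, 230 mm long, lying on the deck behind the panel's hinge; origin under its middle

How it is judged:
On the way, in this order (a step that is already met when the one before it is completed fails the run):
1. the panel is pushed shut while the fastener is still undone (value of joint panel below 0.03 rad and value of joint fastener below 0.6 rad), for 0.2 s.
2. the fastener is turned to its locked stop with the panel shut (value of joint fastener above 1.4 rad and value of joint panel below 0.025 rad), for 0.2 s.
At the end, for the whole second after the job is handed in: the panel shut flush (within 0.025 rad, 5 mm at its free edge), the fastener turned clockwise to its stop (past 1.40 of 1.571 rad) and at rest (all of step 2 and velocity of joint fastener below 0.05 rad/s); the robot touches nothing.
It fails at once if the panel is lifted further open than it was left (value of joint panel above 0.75 rad).
It fails at once if a pan lid is lifted, carried or knocked away (moved over 30 mm) (distance of any of lid_near, lid_far from where it was at the start of the episode above 0.03 m).
It fails at once if a utensil on the deck is lifted, carried or knocked away (moved over 30 mm) (distance of any of nozzle, cutter, spatula from where it was at the start of the episode above 0.03 m).
It fails at once if something on the bench is lifted, carried or knocked away (moved over 30 mm) (distance of any of bowl, tub, syrup from where it was at the start of the episode above 0.03 m).
It also fails if it takes over 48 s, if anything falls off the work surface, if the arm or the gripper's body presses on something with over 40 N, if the wrist force passes 120 N, or if a joint passes its speed limit or range.

## Working session

There is one attempt and no reset: what is moved stays moved. The work goes in short steps, Python scripts to look and compute and a tool call to move; the robot and the scene stay as the last step left them, time stands still between calls to the robot, and variables do not carry over. Pictures are saved under pics/ and viewed, about 8 in all and at most 12, crops included, and the job is handed in when it is done.

Besides the shell and the picture viewer there is one more tool, called as name(argument=value, ...) on one line, values as JSON. carry_out: Moves the arm, as the interface text tells. Its arguments: {"type":"object","properties":{"plan":{"type":"array"},"claw":{"type":"number"}},"required":["plan"]}

```bash
mkdir -p pics; ls; python3 - <<'E'
from cell import *
import cv2,numpy as np
np.set_printoptions(precision=4,suppress=True)
o=get_obs();print({k:o[k] for k in('t','ee_pos','eef_rot','gripper_width','contact_force')})
for n in("scene","top"):
    im=snapshot(n);cv2.imwrite(f"pics/{n}0.png",im[:,:,::-1]);c=camera_model(n);print(n,c)
print(camera_model("wrist"))
E
```

```text
pics
{'t': 0.0, 'ee_pos': array([ 0.2354, -0.6053,  0.2043]), 'eef_rot': array([ 0.1303, -0.1304,  0.6957, -0.6943]), 'gripper_width': 0.09374430992030722, 'contact_force': array([ 0.4368, -0.3729, -0.268 ])}
scene {'mtx': array([[400.855 ,   0.    , 284.3753],
       [  0.    , 400.855 , 209.8575],
       [  0.    ,   0.    ,   1.    ]]), 'R': array([[-0.7365,  0.6763, -0.0144],
       [ 0.5739,  0.6134, -0.5426],
       [-0.3581, -0.4079, -0.8399]]), 't': array([ 0.417 , -0.2583,  1.4771])}
top {'mtx': array([[522.0817,   0.    , 280.8811],
       [  0.    , 522.0817, 212.4831],
       [  0.    ,   0.    ,   1.    ]]), 'R': array([[-0.0021, -0.9999,  0.0115],
       [-0.9983,  0.0015, -0.0585],
       [ 0.0585, -0.0116, -0.9982]]), 't': array([-0.0168,  0.5899,  1.9129])}
{'mtx': array([[304.835 ,   0.    , 276.1896],
       [  0.    , 304.835 , 206.9072],
       [  0.    ,   0.    ,   1.    ]]), 'mount': array([[-0.0003,  0.9733,  0.2296, -0.0663],
       [ 0.    , -0.2296,  0.9733, -0.1798],
       [ 1.    ,  0.0003,  0.    , -0.0002],
       [ 0.    ,  0.    ,  0.    ,  1.    ]])}
```

View pics/top0.png

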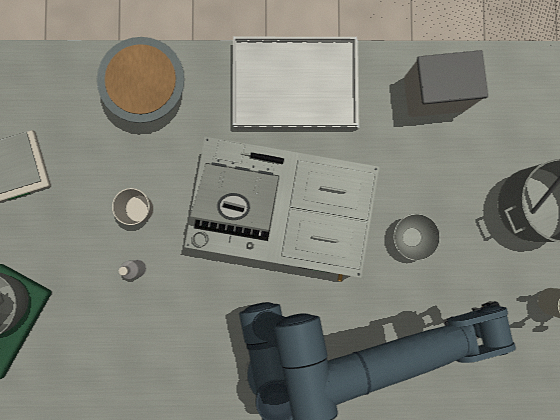

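View pics/scene0.png

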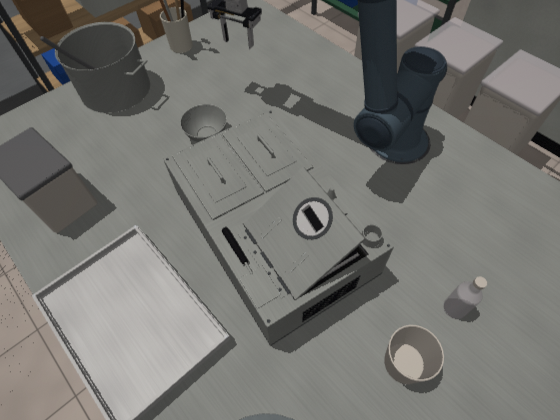

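The top view shows the unit's deck with corners near (205,138), (378,167), (360,280), (182,253). The panel is open on the left half, with the fastener at (233,207), the ring cutter at (201,240), the nozzle at (250,245) and the black mark at (230,240). Next I'll compute the pose from these.

```bash
cat > h.py <<'E'
from cell import *
import cv2,numpy as np
from scipy.spatial.transform import Rotation as Ro
np.set_printoptions(precision=4,suppress=True)
def ray(n,p):
    c=camera_model(n);d=np.linalg.inv(c["mtx"])@[p[0],p[1],1]
    return -c["R"].T@c["t"],c["R"].T@d
def plane(n,p,z):
    o,d=ray(n,p);return o+d*(z-o[2])/d[2]
def tri(p,q):
    o,d=ray("top",p);e,f=ray("scene",q);d/=np.linalg.norm(d);f/=np.linalg.norm(f)
    s=np.linalg.lstsq(np.c_[d,-f],e-o,rcond=None)[0];a=o+d*s[0];b=e+f*s[1]
    return (a+b)/2,np.linalg.norm(a-b)
def wray(p,o):
    c=camera_model("wrist");q=o["eef_rot"];T=Ro.from_quat([q[1],q[2],q[3],q[0]]).as_matrix();M=c["mount"]
    d=T@M[:3,:3]@np.linalg.inv(c["mtx"])@[p[0],p[1],1]
    return o["ee_pos"]+T@M[:3,3],d
def wplane(p,o,z):
    a,d=wray(p,o);return a+d*(z-a[2])/d[2]
E
python3 - <<'E'
from h import *
for p in((205,138),(378,167),(360,280),(182,253)): print("corner",plane("top",p,.19))
def slot(n,box):
    im=cv2.imread(f"pics/{n}0.png",0);x0,y0,x1,y1=box;m=(im[y0:y1,x0:x1]<50).astype(np.uint8)
    N,l,s,c=cv2.connectedComponentsWithStats(m);k=1+np.argmax(s[1:,4]);
    r=cv2.minAreaRect(np.argwhere(l==k)[:,::-1].astype(np.float32));print(n,s[k],c[k]+[x0,y0],r)
    return c[k]+[x0,y0]
a=slot("top",(220,195,247,217));b=slot("scene",(298,200,330,236))
print("slotfloor",tri(a,b))
im=cv2.imread("pics/top0.png")[125:290,170:390]
cv2.imwrite("pics/topc.png",cv2.resize(im,None,fx=3.6,fy=3.6,interpolation=cv2.INTER_CUBIC))
print("cutter",plane("top",(201,240),.21),"nozzle",plane("top",(250,245),.21))
E
```

```text
corner [0.8329 0.2407 0.19  ]
corner [ 0.7337 -0.3455  0.19  ]
corner [ 0.353  -0.2802  0.19  ]
corner [0.4445 0.315  0.19  ]
top [ 3  8 21  9 82] [233.0122 207.3049] ((13.058823585510254, 12.2647066116333), (20.615528106689453, 3.8805696964263916), 14.03624439239502)
scene [  6   7  19  24 201] [312.8607 218.7512] ((14.846153259277344, 18.769229888916016), (23.852108001708984, 8.320502281188965), 56.30992889404297)
slotfloor (array([0.5925, 0.1386, 0.2669]), np.float64(0.001129193686630824))
cutter [0.4876 0.2491 0.21  ] nozzle [0.4708 0.0869 0.21  ]
```

View pics/topc.png

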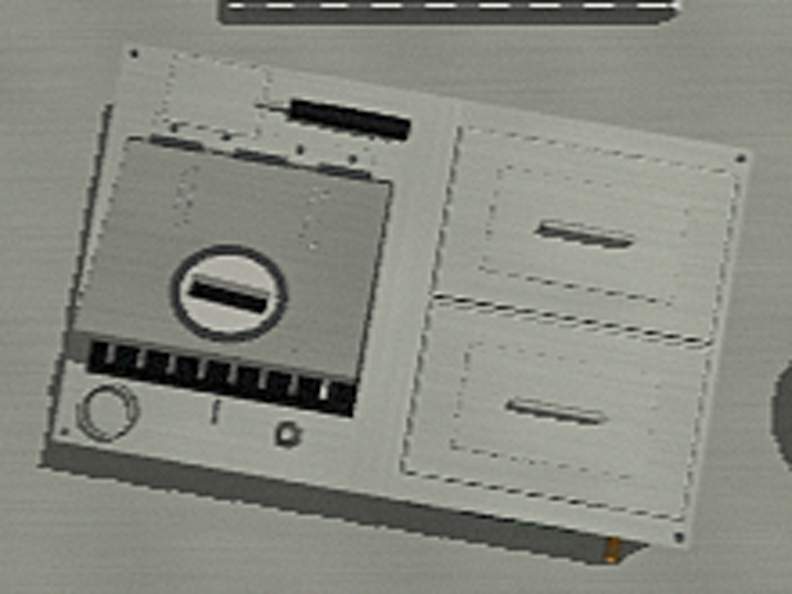

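```bash
python3 - <<'E'
from h import *
px=np.array([(127,44),(750,152),(690,547),(48,440)])/3.6+[170,125]
W=np.array([plane("top",p,.19)[:2] for p in px]);U=np.array([(.19,.3),(.19,-.3),(-.19,-.3),(-.19,.3)])
wc=W.mean(0);a=U;b=W-wc
yaw=np.arctan2((a[:,0]*b[:,1]-a[:,1]*b[:,0]).sum(),(a*b).sum());R=np.array([[np.cos(yaw),-np.sin(yaw)],[np.sin(yaw),np.cos(yaw)]])
print("centre",wc,"yaw",np.degrees(yaw),"res",(U@R.T+wc-W)*1000)
s=np.array([.5925,.1386]);print("slot floor in unit",R.T@(s-wc))
for n,p in dict(push=(.1-.165,.066),slotshut=(.1-.155,.155),hinge=(.1,.155)).items(): print(n,R@p+wc)
q=get_obs()["eef_rot"];T=Ro.from_quat([q[1],q[2],q[3],q[0]]).as_matrix();print(T,"jaw yaw",np.degrees(np.arctan2(T[1,2],T[0,2])))
# black mark / slot direction in top
for p in((211.5,),):pass
m=[plane("top",np.array(p)/3.6+[170,125],.19)[:2] for p in((218,398),(214,424))];print("mark",[R.T@(x-wc) for x in m])
sl=[plane("top",np.array(p)/3.6+[170,125],.267)[:2] for p in((190,289),(266,304))];print("slot ends",[R.T@(x-wc) for x in sl])
E
```

```text
centre [ 0.5989 -0.0205] yaw -9.84007754935062 res [[ 1.7477  2.8151]
 [ 1.8463 -1.8975]
 [-2.7562  2.2785]
 [-0.8378 -3.1962]]
slot floor in unit [-0.0335  0.1557]
push [0.5461 0.0556]
slotshut [0.5712 0.1416]
hinge [0.7239 0.1151]
[[-0.9321 -0.0003  0.3623]
 [-0.3623  0.0017 -0.9321]
 [-0.0003 -1.     -0.0017]] jaw yaw -68.75691038092491
mark [array([-0.1247,  0.1545]), array([-0.1491,  0.154 ])]
slot ends [array([-0.033 ,  0.1895]), array([-0.0348,  0.1203])]
```

carry_out(plan=[[0, 0, 0.06, 10], [0, 0, 0.12, 20], [0, 0, 0.18, 30], [0.02, 0.05, 0.195, 40], [0.05, 0.11, 0.195, 50], [0.08, 0.17, 0.195, 60], [0.11, 0.23, 0.195, 70], [0.13, 0.29, 0.195, 80], [0.16, 0.345, 0.195, 90], [0.19, 0.4, 0.195, 100], [0.215, 0.46, 0.195, 110], [0.24, 0.515, 0.195, 120], [0.27, 0.57, 0.195, 130], [0.295, 0.62, 0.195, 140], [0.31, 0.662, 0.195, 149], [0.31, 0.662, 0.195, 149], [0.31, 0.662, 0.195, 149]], claw=0.036)

```text
t: 2.22
ee_pos: [0.5453, 0.0558, 0.4]
eef_rot: [-0.704, 0.705, -0.061, 0.06]
contact_force: [-0.0, 0.3, -1.2]
gripper_width: 0.0363
```

carry_out(plan=[[0, 0, -0.04, 0], [0, 0, -0.07, 0], [0, 0, -0.08, 0], [0, 0, -0.09, 0], [0, 0, -0.1, 0], [0, 0, -0.11, 0], [0, 0, -0.12, 0], [0, 0, -0.13, 0], [0, 0, -0.14, 0], [0, 0, -0.15, 0], [0, 0, -0.16, 0], [0, 0, -0.17, 0], [0, 0, -0.18, 0], [0, 0, -0.19, 0], [0, 0, -0.2, 0], [0, 0, -0.205, 0], [0, 0, -0.205, 0]])

```text
t: 4.35
ee_pos: [0.5454, 0.0561, 0.1947]
eef_rot: [-0.705, 0.705, -0.06, 0.06]
contact_force: [0.4, 0.9, 0.6]
gripper_width: 0.0358
```

carry_out(plan=[[0, 0, -0.002, 0], [0, 0, -0.004, 0], [0, 0, -0.006, 0], [0, 0, -0.007, 0], [0, 0, -0.007, 0]])

```text
t: 4.97
ee_pos: [0.5459, 0.0561, 0.1902]
eef_rot: [-0.704, 0.705, -0.06, 0.06]
contact_force: [-4.9, 0.3, 9.0]
gripper_width: 0.036
```

```bash
python3 - <<'E'
from h import *
o=get_obs();print(o["ee_pos"],o["contact_force"],o["moment"])
im=snapshot("scene");cv2.imwrite("pics/s1.png",cv2.resize(im[140:350,150:430,::-1],None,fx=2.5,fy=2.5,interpolation=cv2.INTER_CUBIC))
E
```

```text
[0.5459 0.0561 0.1902] [-4.858   0.2615  8.9867] [ 0.0521  0.6748 -0.0178]
```

View pics/s1.png

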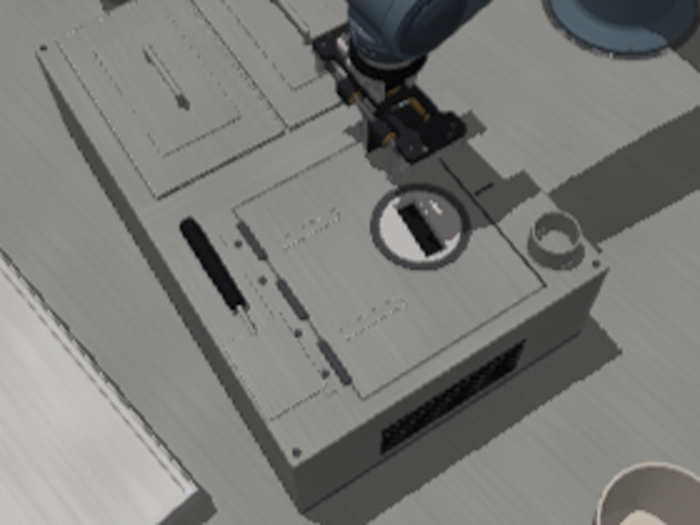

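The panel appears flush, with the slot at about (420,230) in the crop. I'll press a little harder to confirm it's on the stop, then lift and move over the slot for a wrist view.

carry_out(plan=[[0, 0, -0.002, 0], [0, 0, -0.004, 0], [0, 0, -0.004, 0], [0, 0, -0.004, 0]])

```text
t: 5.52
ee_pos: [0.546, 0.0561, 0.19]
eef_rot: [-0.704, 0.705, -0.06, 0.06]
contact_force: [-14.0, 0.2, 25.4]
gripper_width: 0.0362
```

carry_out(plan=[[0, 0, 0.03, 0], [0, 0, 0.07, 0], [0.013, 0.04, 0.1, 0], [0.025, 0.086, 0.1, 0], [0.025, 0.086, 0.1, 0], [0.025, 0.086, 0.1, 0]])

```text
t: 6.28
ee_pos: [0.5702, 0.1419, 0.2837]
eef_rot: [-0.704, 0.705, -0.06, 0.06]
contact_force: [-0.1, -1.0, -0.3]
gripper_width: 0.0362
```

```bash
python3 - <<'E'
from h import *
o=get_obs();print(o["t"],o["ee_pos"],o["contact_force"],o["joints"])
q=o["eef_rot"];T=Ro.from_quat([q[1],q[2],q[3],q[0]]).as_matrix();print("jaw yaw",np.degrees(np.arctan2(T[1,2],T[0,2])))
im=snapshot("wrist");cv2.imwrite("pics/w1.png",im[:,:,::-1])
im=snapshot("top");cv2.imwrite("pics/top1.png",im[:,:,::-1])
E
```

```text
6.275 [0.5702 0.1419 0.2837] [-0.1307 -0.9662 -0.2732] [ 0.0512  0.0456  1.6367 -0.0004  1.4603 -1.3494]
jaw yaw 80.25561175920943
```

View pics/w1.png

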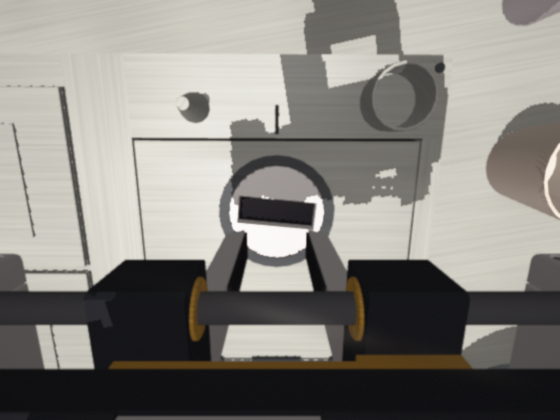

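The wrist view shows the panel flush. The collar ring is centred near (277,211), and the slot spans about (238,205) to (316,219), turned roughly 5° clockwise. The black mark is at (277,119).

```bash
python3 - <<'E'
from h import *
o=get_obs();im=cv2.imread("pics/w1.png");g=cv2.cvtColor(im,cv2.COLOR_BGR2GRAY)
m=(g[180:240,225:330]<45).astype(np.uint8);N,l,s,c=cv2.connectedComponentsWithStats(m);k=1+np.argmax(s[1:,4])
P=np.argwhere(l==k)[:,::-1]+[225,180]
print(s[k],cv2.minAreaRect(P.astype(np.float32)))
W=np.array([wplane(p,o,.176)[:2] for p in P])
r=cv2.minAreaRect((W*1000).astype(np.float32));b=cv2.boxPoints(r)
u,sv,vt=np.linalg.svd(W-W.mean(0),full_matrices=False);d=vt[0]*np.sign(vt[0][1])
print("floor rect mm",r,"centre",W.mean(0),"slot yaw",np.degrees(np.arctan2(d[1],d[0])))
# ring ellipse: angular inner edge search via contour of bright+slot disc
A=(g<110).astype(np.uint8);
cs,_=cv2.findContours(A[150:235,215:340],cv2.RETR_LIST,cv2.CHAIN_APPROX_NONE)
for p in((218,211),(336,211),(277,155),(277,268)): print(wplane(p,o,.1915))
mk=[wplane(p,o,.19)[:2] for p in((277,106),(277,132))];e=mk[0]-mk[1];print("mark",mk,np.degrees(np.arctan2(e[1],e[0])))
E
```

```text
[  15   17   73   28 1509] ((275.5098876953125, 210.90098571777344), (72.6377182006836, 21.194292068481445), 5.710593223571777)
floor rect mm ((575.8534545898438, 140.0551300048828), (70.59056854248047, 21.202390670776367), 74.37799072265625) centre [0.5758 0.14  ] slot yaw 74.53149624016339
[0.5631 0.0884 0.1915]
[0.5815 0.1954 0.1915]
[0.5221 0.1505 0.1915]
[0.628  0.1323 0.1915]
mark [array([0.4814, 0.1576]), array([0.5027, 0.1539])] 170.23543275930592
```

carry_out(plan=[[0.004, -0.001, -0.03, -5.5], [0.004, -0.001, -0.06, -5.5], [0.004, -0.001, -0.08, -5.5], [0.004, -0.001, -0.088, -5.5], [0.004, -0.001, -0.092, -5.5], [0.004, -0.001, -0.096, -5.5], [0.004, -0.001, -0.1, -5.5], [0.004, -0.001, -0.103, -5.5], [0.004, -0.001, -0.103, -5.5]])

```text
t: 7.5
ee_pos: [0.5744, 0.1412, 0.1813]
eef_rot: [-0.701, 0.701, -0.094, 0.094]
contact_force: [-1.3, -0.4, -0.6]
gripper_width: 0.0357
```

carry_out(plan=[[0, 0, 0, -6], [0, 0, 0, -12], [0, 0, 0, -18], [0, 0, 0, -24], [0, 0, 0, -30], [0, 0, 0, -36], [0, 0, 0, -42], [0, 0, 0, -48], [0, 0, 0, -48]])

```text
t: 8.62
ee_pos: [0.5744, 0.1414, 0.1815]
eef_rot: [0.602, -0.602, 0.37, -0.37]
contact_force: [-0.8, -0.0, 0.6]
gripper_width: 0.036
```

```bash
python3 - <<'E'
from h import *
o=get_obs();print(o["ee_pos"],o["contact_force"],o["moment"],o["joints"])
E
```

```text
[0.5744 0.1414 0.1815] [-0.825  -0.0384  0.5715] [0.1763 0.0177 0.079 ] [ 0.0497  0.1327  1.7318  0.0003  1.2773 -0.4186]
```

carry_out(plan=[[0, 0, 0, -6], [0, 0, 0, -12], [0, 0, 0, -18], [0, 0, 0, -24], [0, 0, 0, -30], [0, 0, 0, -36], [0, 0, 0, -40], [0, 0, 0, -43], [0, 0, 0, -45], [0, 0, 0, -45]])

```text
t: 9.88
ee_pos: [0.5745, 0.1411, 0.1815]
eef_rot: [-0.415, 0.415, -0.573, 0.573]
contact_force: [-1.3, 0.1, -0.0]
gripper_width: 0.0363
```

```bash
python3 - <<'E'
from h import *
o=get_obs();print(o["ee_pos"],o["contact_force"],o["moment"],o["joints"])
q=o["eef_rot"];T=Ro.from_quat([q[1],q[2],q[3],q[0]]).as_matrix();print("jaw yaw",np.degrees(np.arctan2(T[1,2],T[0,2])))
E
```

```text
[0.5745 0.1411 0.1815] [-1.3197  0.1244 -0.0175] [-0.04    0.0804  0.1183] [ 0.0494  0.1327  1.7318 -0.0002  1.2772  0.3669]
jaw yaw -18.18410828312986
```

carry_out(plan=[[0, 0, 0, -1.5], [0, 0, 0, -3], [0, 0, 0, -4], [0, 0, 0, -4]])

```text
t: 10.38
ee_pos: [0.5746, 0.1411, 0.1816]
eef_rot: [-0.395, 0.395, -0.586, 0.587]
contact_force: [0.5, -0.9, 0.7]
gripper_width: 0.0364
```

```bash
python3 - <<'E'
from h import *
o=get_obs();print(o["ee_pos"],o["contact_force"],o["moment"])
q=o["eef_rot"];T=Ro.from_quat([q[1],q[2],q[3],q[0]]).as_matrix();print("jaw yaw",np.degrees(np.arctan2(T[1,2],T[0,2])))
E
```

```text
[0.5746 0.1411 0.1816] [ 0.4702 -0.9069  0.6783] [-0.1859  0.103   2.252 ]
jaw yaw -22.11230791508797
```

The moment jumped from 0.12 to 2.25 N·m, so the fastener is at its stop. I'll back off to mid-play, lift clear and check.

carry_out(plan=[[0, 0, 0, 4], [0, 0, 0, 8], [0, 0, 0, 11.5], [0, 0, 0, 11.5], [0, 0, 0.01, 11.5], [0, 0, 0.03, 11.5], [0, 0, 0.07, 11.5], [0, 0, 0.11, 11.5], [0, 0, 0.11, 11.5], [0, 0, 0.11, 11.5]])

```text
t: 11.62
ee_pos: [0.5743, 0.1412, 0.2914]
eef_rot: [0.451, -0.451, 0.545, -0.545]
contact_force: [0.1, -0.6, -0.2]
gripper_width: 0.0362
```

```bash
python3 - <<'E'
from h import *
o=get_obs();print(o["t"],o["ee_pos"],o["contact_force"],o["moment"])
im=snapshot("wrist");cv2.imwrite("pics/w2.png",im[:,:,::-1])
im=snapshot("scene");cv2.imwrite("pics/s2.png",cv2.resize(im[140:350,150:430,::-1],None,fx=2.5,fy=2.5,interpolation=cv2.INTER_CUBIC))
E
```

```text
11.625 [0.5743 0.1412 0.2914] [ 0.063  -0.5944 -0.241 ] [-0.0199 -0.0283  0.028 ]
```

View pics/w2.png

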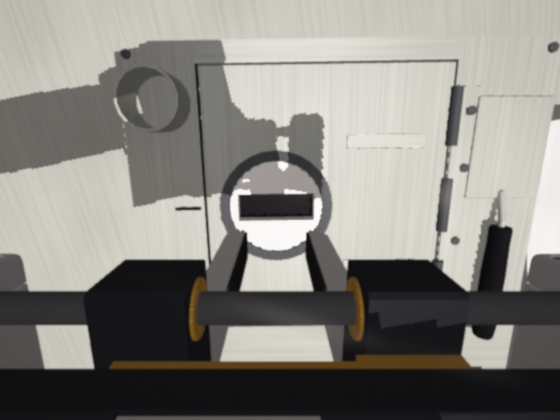

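View pics/s2.png

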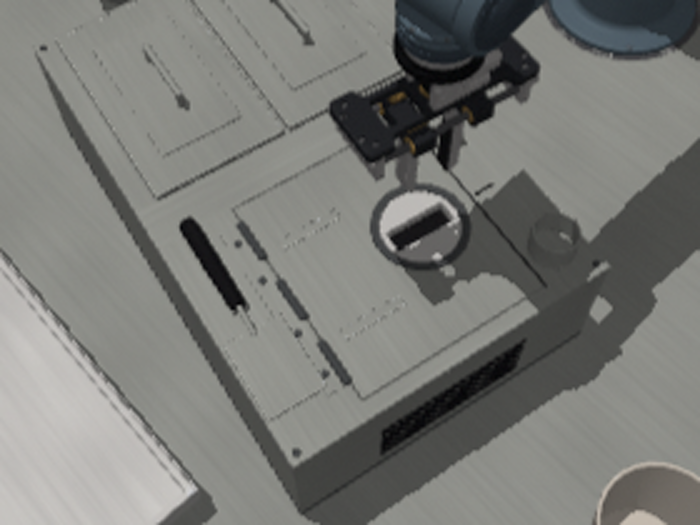

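The wrist view has the slot at (276,206), at right angles to the free edge and in line with the black mark at (188,208). The panel is flush and the cutter and spatula are undisturbed. The arm is clear, so I'm handing in.

```bash
python3 - <<'E'
from cell import *
print(job_done())
E
```

```text
the job is handed in; nothing more can be done
None
```

The panel is shut flush and its fastener is locked. I handed the job in at about 11.7 s on the robot's clock; `job_done()` gives no verdict.

- **Panel:** I pushed it down beside the fastener until it met its stop. The fingertips stayed at z = 0.190 m, deck height, with 25 N on them.
- **Fastener:** I set two fingertips, opened to 36 mm, in the slot and turned them clockwise about 97°. The moment held at about 0.12 N·m, then rose to 2.25 N·m at the hard stop. I turned back within the play and lifted the fingers about 100 mm clear.
- **Last checks:** In the final wrist view the slot is at right angles to the free edge and in line with the black mark. The panel is flush, and the wrist force is about zero. The lids, cutter and spatula look undisturbed. The nozzle is hidden in the final pictures, and I did not recheck the bowl, tub and syrup, though the arm passed well above that height. No check failed or disagreed.

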